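# Cap the rainwater tank and present it

### The arm

A 6-joint arm with a two-finger parallel gripper is mounted at the origin on the work surface. World frame = base frame: x ahead of the robot, y to its left, z up, the work surface at z = 0. Lengths are in m, angles in rad, forces in N, time in s.
With the tool pointing down it reaches from about 0.25 to 0.725 m from the base axis. Payload 4 kg.
Tool frame: the origin (TCP) lies midway between the tips of the shut fingers; the grasp point (between the pads) lies 19 mm behind it (bot.grip_point_offset is the distance from the TCP to the grasp point, in m); z points along the fingers, y is the line along which they close (so a half turn about z gives the same grasp; the last joint's range is limited). The gripper opens to 85 mm and grips with 20 to 120 N. Pads are 22 mm wide; open, the fingers measure 114 mm over their backs; the gripper's body (76 mm by 85 mm) begins 54 mm behind the grasp point. The pads swing forward as they close: fully open they stand 13 mm farther back than shut.
Start: joints at [-1.209, 0.241, 0.005, 1.335, 0, 1.571], TCP at [0.177, -0.468, 0.231] pointing down, gripper open.
Joint ranges: [-2.72, 2.72], [-1.05, 1.87], [-1.09, 1.28], [-1.99, 2.15], [-1.42, 1.44], [-3.14, 3.14]. Speed limits (rad/s): [2.79, 2.79, 3.14, 3.14, 3.14, 3.14].

### API

Orientations are given as a unit quaternion [x, y, z, w].
In Python, from workcell import bot gives the robot as it stands.
- The arm moves only by the tool step_arm, never from a script. Its argument "targets" is text: rows parted by semicolons, each of 7 numbers parted by spaces: the opening, from -1 (shut) to 1 (fully open), so that 0 is half open, then the shift along the world's x, y, z normalised to -1 to 1, where 1 is 0.5 m, then the turn, a rotation vector about the world's x, y, z normalised to -1 to 1, where 1 is pi/4 rad. In form: gripper x y z wx wy wz; .... A call has 1 to 10 rows; each row is the pose to reach, as a shift and turn from the pose commanded when the call began; what a row does not reach only later rows make up. A row lasts 1/12 s, in which the tool goes at most 41.7 mm and 7.16 degrees, less where a joint would pass 70% of its speed; a pose out of reach is approached as far as the arm can. A call with a number of a shift or a turn outside -1 to 1 is refused whole. A call with a gripper value outside its range is refused whole. The fingers move at their own pace and stop on an object; the grip force is fixed at half the most. Time passes only in rows, so rows that repeat a pose let the fingers close. It gives the time, the measured TCP pose, the force, the opening and the grip force at its end, in the units of the state.
- bot.get_obs(): the state, without advancing time (a new reading comes with each control period).
- bot.camera(name): name is "scene" or "top" or "wrist"; returns the picture (384x512x3 uint8, red, green, blue); there is no depth.
- bot.camera_info(name): a dict with "vertical_fov" (degrees; the focal length in pixels is half the picture's height over the tangent of half this angle, whatever the lens; pixels are square), "cx", "cy" (the principal point, pixels), "D" ([k1, k2, p1, p2, k3] as OpenCV has them; the pictures are not rectified), "pose" (4x4, takes a point from camera to world coordinates). Camera axes: x right, y up, looking along -z (the intrinsics and any distortion apply to the point x, -y, -z); pixel columns grow to the right and rows downward; lengths in m; the calibration is good to about 2 mm. A picture is of the moment at which its call begins: read the wrist's pose just before it. camera_info takes no time and is no camera call; for the wrist camera it gives the pose at the moment of the call.
- bot.job_done(): hands the job in; it is judged then, once.
The state is a dict: "clock": time; "joint_pos": joint angles; "joint_vel": joint speeds; "tau": joint torques, N m; "eef_pos": TCP position; "tool_rot": TCP orientation; "ft_force": force on the tool from outside, world axes, zero at the start; "ft_torque": the same for the moment, N m; "grip_width": finger opening in m; "grasp_force": force on a finger pad.
Only numpy, scipy, OpenCV 4.12 (cv2) and the standard library are available. Lean on these libraries where they do the work, as an engineer would, in place of code of your own. Each camera call takes 0.05 s, during which the arm holds its last target. There are 200 camera calls.

### The job

On the revolving model farm, first put the loose blue lid on the open tank with the yellow band so that it sits fully down and level, and let go of the lid. Then gently turn the turntable, without spinning it fast, until that tank stands right at the yellow pointer of the stand, and finish still holding the turntable there with the gripper (by its tall grey mast), perfectly still. Leave the other things on the table where they are.

Things in the scene. Friction and masses are not known exactly. Their poses are not given: they have to be found in the camera images.
- stand: fixed black stand of the turntable; its place and yaw vary. Origin on the turning axis, at table height. A black tongue with a yellow arrowhead (48 mm wide) sticks out from under the turntable along the stand's own -x axis (tip 182 mm from the axis, 12 mm high): this is the front pointer.
- front (a point): point of the stand over the pointer, 80 mm from the turning axis along the stand's -x, 105 mm above the table: where the centre of the marked tank's mouth must come to.
- carousel: green turntable, 250 mm disc, top 40 mm above the table, turning about the vertical axis through the stand's origin. Origin on the axis, 20 mm above the table; its -x points to the marked tank, +x to the mast. No spring, light friction (0.06 N m): stays where left. Stops lie 34 degrees past the pointer; it reaches it either way. Two plain lidded tanks, 112 degrees either side of the marked one.
- tank_rim (a point): centre of the mouth of the open marked tank, at its rim, 105 mm above the table. Blue with a yellow band, outer diameter 66 mm, mouth 58 mm wide, 61 mm deep, fixed on the turntable, centre 80 mm from the axis. The two plain tanks are alike, their lid knobs reach 142 mm above the table.
- mast_top (a point): centre of the top of the round grey mast, 16 mm diameter, fixed upright on the turntable opposite the marked tank, 95 mm from the axis. Top 200 mm above the table, higher than all else there: fingers kept above 145 mm clear everything while it goes round. Turn the hand along with it: over a long turn with the hand's yaw fixed it can creep out of the grip.
- lid: loose blue lid with white knob, about 60 g, lying upright on the table. Origin at the centre of its underside. From below: plug 53 mm diameter (bevelled, 8 mm high), flange 74 mm diameter from 8 to 13 mm, round upright knob 22 mm diameter from 13 to 45 mm. Seated, its flange lies on the rim and its origin is 8 mm below the rim's height; the plug has 2.5 mm play all round.
- gourd: bystander: brown wooden mate gourd 75 mm high, 72 mm wide, with a metal straw up to 138 mm; origin under its centre
- screwdriver: bystander: screwdriver 180 mm long lying flat; origin under its middle
- marker: bystander: white marker pen with red cap, 130 mm long, lying; origin at its underside near the middle
- pot: bystander: terracotta pot 64 mm wide, 55 mm high; origin under its centre
- papercup: bystander: paper cup 72 mm wide, 85 mm high; origin under its centre
- coupling: bystander: grey pipe coupling ring 48 mm wide, 30 mm high; origin under its centre
- bottle: bystander: green bottle 60 mm wide, 170 mm high; origin under its centre
Mind the look-alikes: they are no part of the job. Of the things like the lid, leave any that is green or turquoise; of the rest the larger one is meant.

How it is judged:
By the outcome, as a careful person would: the job done as asked, in the order asked, and still so for the second after the job is handed in, while the arm keeps its last pose, push and grip.
It also fails if it takes over 67 s, if anything falls off the work surface, if the arm or the gripper's body presses on something with over 40 N, if the wrist force passes 120 N, or if a joint passes its speed limit or range.

## Working session

There is one attempt and no reset: what is moved stays moved. The work goes in short steps, Python scripts to look and compute and a tool call to move; the robot and the scene stay as the last step left them, time stands still between calls to the robot, and variables do not carry over. Pictures are saved under pics/ and viewed, at most 13 in all, crops included, and the job is handed in when it is done.

Besides the shell and the picture viewer there is one more tool, called after ">>>" by a JSON object that holds its "name" and its "arguments". step_arm: Moves the arm, as the interface text tells. Scaled input: -1 to 1 covers 0.5 m each way for a shift and pi/4 rad each way for a turn. Its arguments: {"type":"object","properties":{"targets":{"type":"string"}},"required":["targets"]}

```bash
mkdir -p pics
python3 - <<'E'
from workcell import bot
import cv2,numpy as np
for n in("top","scene"):
    i=bot.camera_info(n);print(n,i["vertical_fov"],i["cx"],i["cy"],i["D"],np.round(i["pose"],3).tolist())
    cv2.imwrite(f"pics/{n}0.png",cv2.cvtColor(bot.camera(n),cv2.COLOR_RGB2BGR))
o=bot.get_obs();print(o)
E
```

```text
top 50.20568347263432 259.09188514039994 189.17840078276936 [0.02424688 0.         0.         0.         0.        ] [[0.017, 0.994, -0.112, 0.444], [-1.0, 0.016, -0.007, -0.002], [-0.005, 0.112, 0.994, 1.183], [0.0, 0.0, 0.0, 1.0]]
scene 42.16836010236887 255.5757665036989 186.06508706745632 [-0.17973826  0.          0.          0.          0.        ] [[-0.253, -0.675, 0.693, 1.541], [0.967, -0.164, 0.193, 0.285], [-0.016, 0.719, 0.695, 1.138], [0.0, 0.0, 0.0, 1.0]]
{'clock': 0.1, 'joint_pos': array([-1.20900458e+00,  2.41338845e-01,  3.88074788e-03,  1.33520836e+00,
       -4.60963078e-06,  1.57079987e+00]), 'joint_vel': array([-1.07688157e-03, -7.17506462e-04,  4.24892397e-03,  5.41274160e-05,
       -4.45882168e-04,  3.20750397e-05]), 'tau': array([-1.61408143e-04, -3.73138046e+01,  2.53009880e+01,  1.09072143e-02,
       -6.60968931e-05, -1.99047093e-05]), 'eef_pos': array([ 0.1767763 , -0.46711024,  0.2305097 ]), 'tool_rot': array([ 9.83682799e-01,  1.79909078e-01, -1.70497635e-04, -9.19394765e-04]), 'ft_force': array([0.39790408, 0.6350249 , 0.53527883]), 'ft_torque': array([-0.04291448, -0.00544812, -0.02291355]), 'grasp_force': 0.0, 'grip_width': 0.08534301082492884}
```

View pics/top0.png

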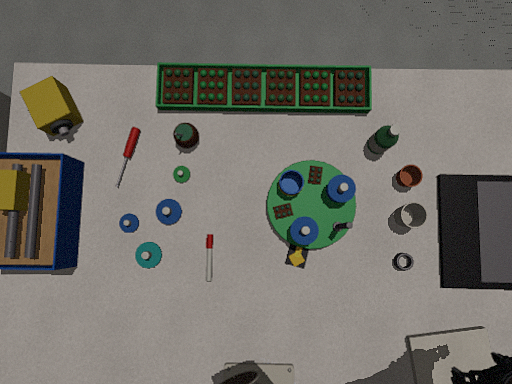

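View pics/scene0.png

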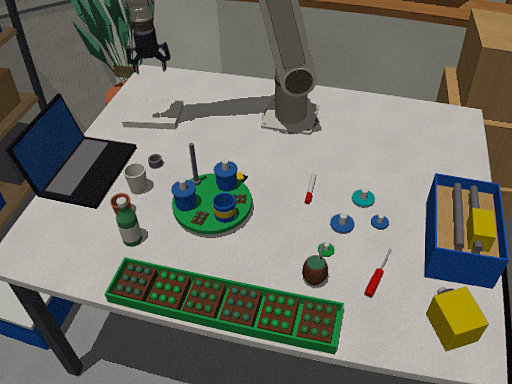

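The top view shows the target lid, the larger blue one, at about (169,211). The smaller blue decoy is at (129,223), with teal and green ones nearby. The disc is centred near (311,205), with the open tank at (290,183), the pointer at (297,258) and the mast near (342,228).

```bash
cat > h.py <<'E'
import cv2,numpy as np
from workcell import bot
def K(i):
    f=192/np.tan(np.radians(i["vertical_fov"])/2)
    return np.array([[f,0,i["cx"]],[0,f,i["cy"]],[0,0,1]])
def ray(i,uv):
    p=cv2.undistortPoints(np.array(uv,float).reshape(-1,1,2),K(i),np.array(i["D"])).reshape(-1,2)
    P=np.array(i["pose"]);d=np.c_[p[:,0],-p[:,1],-np.ones(len(p))]@P[:3,:3].T
    return P[:3,3],d
def plane(i,uv,z):
    o,d=ray(i,uv);return o+d*((z-o[2])/d[:,2])[:,None]
def proj(i,X):
    P=np.array(i["pose"]);c=(np.atleast_2d(X)-P[:3,3])@P[:3,:3];c=c*[1,-1,-1]
    return cv2.projectPoints(c,np.zeros(3),np.zeros(3),K(i),np.array(i["D"]))[0].reshape(-1,2)
def fitc(p):
    A=np.c_[2*p[:,:2],np.ones(len(p))];s=np.linalg.lstsq(A,(p[:,:2]**2).sum(1),rcond=None)[0]
    return s[:2],np.sqrt(s[2]+s[:2]@s[:2])
def blobs(m,amin=20):
    n,l,st,c=cv2.connectedComponentsWithStats(m.astype(np.uint8));return [(st[k],c[k],l==k) for k in range(1,n) if st[k][4]>=amin]
E
python3 - <<'E'
from h import *
i=bot.camera_info("top");im=cv2.cvtColor(cv2.imread("pics/top0.png"),cv2.COLOR_BGR2HSV)
H,S,V=im[...,0],im[...,1],im[...,2]
blue=(H>100)&(H<122)&(S>120)&(V>40)
for st,c,m in blobs(blue,60):
    cn=cv2.findContours(m.astype(np.uint8),0,1)[0][0].reshape(-1,2)
    z=.013 if c[0]<200 else .118
    print("blue",st,c.round(1),*[np.round(q,4) for q in fitc(plane(i,cn,z))])
g=(H>50)&(H<75)&(S>120)&(V>60)
for st,c,m in blobs(g,800):
    cn=cv2.findContours(m.astype(np.uint8),0,1)[0]
    cn=cv2.convexHull(max(cn,key=len)).reshape(-1,2);p=plane(i,cn,.04)
    for _ in range(6):
        q,r=fitc(p);e=np.linalg.norm(p[:,:2]-q,axis=1)-r;p=p[abs(e)<max(.002,np.percentile(abs(e),90))] if len(p)>12 else p
    print("green",st,c,q.round(4),r.round(4))
y=(H>18)&(H<35)&(S>120)&(V>80)
for st,c,m in blobs(y,5): print("yel",st,c.round(1),plane(i,c,.012).round(4))
b=cv2.imread("pics/top0.png")[140:280,100:370]
cv2.imwrite("pics/topc.png",cv2.resize(b,None,fx=2.95,fy=2.95,interpolation=2))
w=bot.camera_info("scene");s=cv2.imread("pics/scene0.png")[130:250,150:390]
cv2.imwrite("pics/scc.png",cv2.resize(s,None,fx=3.3,fy=3.3,interpolation=2))
E
```

```text
blue [   0  152   84  118 2071] [ 60.7 214.8] [0.505  0.6667] 0.1636
blue [279 170  25  25 391] [290.4 182.7] [ 0.5846 -0.0782] 0.031
blue [327 175  28  28 516] [340.4 188.4] [ 0.5697 -0.2078] 0.0353
blue [156 199  26  26 424] [168.7 211.3] [0.508 0.264] 0.0348
blue [120 214  19  18 233] [129.3 222.7] [0.4735 0.3746] 0.0254
blue [290 217  29  28 541] [303.6 230.3] [ 0.4587 -0.1119] 0.0352
green [ 156   63  215   47 1726] [258.61008111  89.13035921] [0.8913 0.0156] 0.2617
green [ 267  161   88   88 2645] [311.65708885 207.57769376] [ 0.534  -0.1391] 0.1225
yel [  20   76   51   52 1513] [ 44.6 101.6] [[0.8236 0.6391 0.012 ]]
yel [  0 169  17  41 636] [  7.3 188.4] [[0.5659 0.726  0.012 ]]
yel [289 249  16  17 172] [296.4 257.5] [[ 0.3834 -0.1027  0.012 ]]
```

View pics/topc.png

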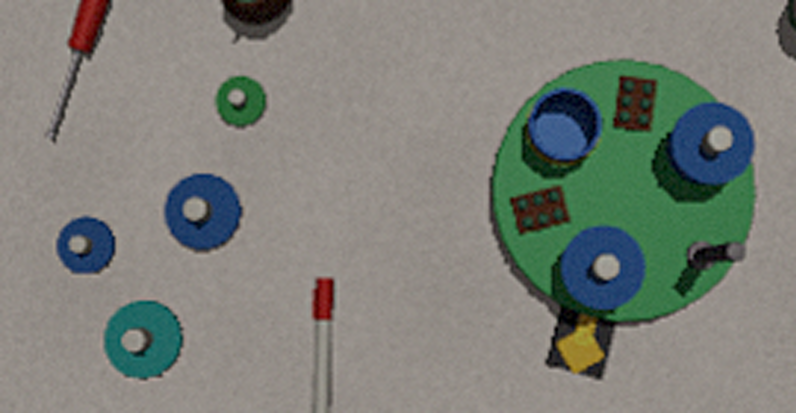

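View pics/scc.png

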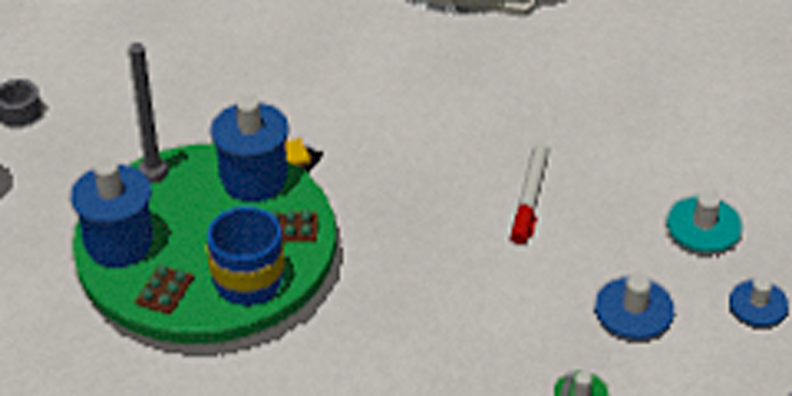

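The top crop confirms the upright lid, the mast leaning right with its top at about (349,225) and base at (337,226), and the pointer diamond at about (297,258). The scene crop confirms the yellow-banded open tank. Next I refine these poses.

Run:
```python
from h import *
from scipy.optimize import least_squares
i=bot.camera_info("top");im=cv2.cvtColor(cv2.imread("pics/top0.png"),cv2.COLOR_BGR2HSV)
H,S,V=im[...,0],im[...,1],im[...,2]
blue=(H>100)&(H<122)&(S>120)&(V>40)
T={}
for st,c,m in blobs(blue,60):
    if c[0]<100: continue
    cn=cv2.findContours(m.astype(np.uint8),0,1)[0][0].reshape(-1,2)
    z=.0105 if c[0]<200 else .1075
    if abs(c[0]-290)<4: z=.105
    p=plane(i,cn,z)
    if z==.105: p=p[cn[:,1]<c[1]+3]
    q,r=fitc(p);T[int(c[0])]=q;print(int(c[0]),q.round(4),r.round(4))
print("mast",plane(i,[(349.2,224.7)],.2).round(4),plane(i,[(336.8,225.8)],.04).round(4))
print("knob",plane(i,[(100+197/2.95,140+209/2.95)],.045))
# axis and angle from three tanks + disc
t=[T[290],T[340],T[303]]
def f(p):
    e=[p[:2]+.08*np.array([np.cos(p[2]+a),np.sin(p[2]+a)])-q for a,q in zip(np.radians([0,-112,112]),t)]
    return np.r_[np.ravel(e)]
s=least_squares(f,[.534,-.139,.9]);print(s.x,np.degrees(s.x[2]),s.fun.round(4))
```

```text
290 [ 0.5862 -0.0794] 0.0315
340 [ 0.571  -0.2099] 0.0356
168 [0.5082 0.2645] 0.0349
129 [0.4736 0.3754] 0.0255
303 [ 0.4588 -0.113 ] 0.0355
mast [[ 0.4726 -0.2118  0.2   ]] [[ 0.4736 -0.2116  0.04  ]]
knob [[0.50700913 0.2610933  0.045     ]]
[ 0.53428981 -0.13915402  0.85693498] 49.09875762668966 [ 0.0004  0.0007 -0.0002 -0.0005 -0.0002 -0.0002]
```

>>> {"name": "step_arm", "arguments": {"targets": "0 0.34 0.73 0.04 0 0 0;0 0.34 0.73 0.04 0 0 0;0 0.34 0.73 0.04 0 0 0;0 0.34 0.73 0.04 0 0 0;0 0.34 0.73 0.04 0 0 0;0 0.34 0.73 0.04 0 0 0;0 0.34 0.73 0.04 0 0 0;0 0.34 0.73 0.04 0 0 0;0 0.34 0.73 0.04 0 0 0;0 0.34 0.73 0.04 0 0 0"}}

```text
clock: 0.93
eef_pos: [0.3474, -0.0997, 0.2514]
tool_rot: [0.983, 0.181, 0.0, -0.0]
ft_force: [0.1, -0.7, 0.1]
grip_width: 0.0428
grasp_force: 0.0
```

>>> {"name": "step_arm", "arguments": {"targets": "0 0.32 0.73 -0.2 0 0 0;0 0.32 0.73 -0.2 0 0 0;0 0.32 0.73 -0.2 0 0 0;0 0.32 0.73 -0.2 0 0 0;0 0.32 0.73 -0.2 0 0 0;0 0.32 0.73 -0.2 0 0 0;0 0.32 0.73 -0.2 0 0 0;0 0.32 0.73 -0.2 0 0 0;0 0.32 0.73 -0.2 0 0 0;0 0.32 0.73 -0.2 0 0 0"}}

```text
clock: 1.77
eef_pos: [0.5158, 0.2284, 0.1517]
tool_rot: [0.979, 0.202, -0.003, -0.01]
ft_force: [0.6, -0.3, -0.7]
grip_width: 0.0425
grasp_force: 0.0
```

>>> {"name": "step_arm", "arguments": {"targets": "0 0 0 0 0 0 0;0 0 0 0 0 0 0;0 0 0 0 0 0 0"}}

```text
clock: 2.02
eef_pos: [0.5146, 0.2254, 0.153]
tool_rot: [0.98, 0.2, -0.003, -0.01]
ft_force: [0.8, -0.3, 0.7]
grip_width: 0.0426
grasp_force: 0.0
```

Run:
```python
from h import *
i=bot.camera_info("wrist");b=bot.camera("wrist");o=bot.get_obs();print(o["eef_pos"].round(4),o["tool_rot"].round(4))
bb=cv2.cvtColor(b,cv2.COLOR_RGB2BGR);cv2.imwrite("pics/w1.png",bb)
im=cv2.cvtColor(bb,cv2.COLOR_BGR2HSV);H,S,V=im[...,0],im[...,1],im[...,2]
for st,c,m in blobs((H>100)&(H<122)&(S>120)&(V>40),300):
    cn=cv2.findContours(m.astype(np.uint8),0,1)[0];cn=cv2.convexHull(max(cn,key=len)).reshape(-1,2)
    print(st,fitc(plane(i,cn,.0115)))
print(np.round(i["pose"],3).tolist())
```

```text
[0.5147 0.2252 0.1535] [ 0.9798  0.1998 -0.0028 -0.0099]
[  42  113   64   64 2516] (array([0.47572064, 0.37753387]), np.float64(0.02721021612661676))
[ 167  116   86   71 3768] (array([0.51011221, 0.26659181]), np.float64(0.036374517189124086))
[[0.393, 0.883, 0.258, 0.579], [-0.919, 0.383, 0.089, 0.25], [-0.02, -0.272, 0.962, 0.296], [0.0, 0.0, 0.0, 1.0]]
```

View pics/w1.png

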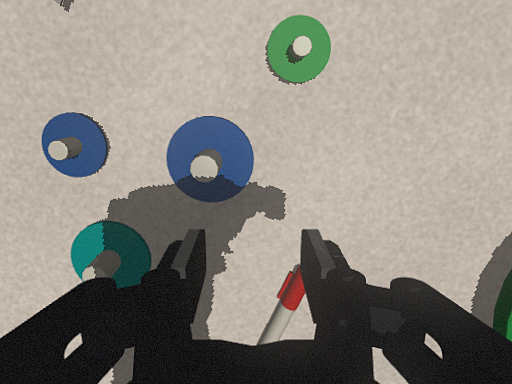

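The wrist view shows the target lid at (210,159) ahead of the fingers. The pose fell short because joint 6 is at its limit, so I turn the yaw the other way.

>>> {"name": "step_arm", "arguments": {"targets": "0 -0.011 0.08 0 0 0 0.15;0 -0.011 0.08 0 0 0 0.3;0 -0.011 0.08 0 0 0 0.45;0 -0.011 0.08 0 0 0 0.6;0 -0.011 0.08 0 0 0 0.75;0 -0.011 0.08 0 0 0 0.82;0 -0.011 0.08 0 0 0 0.82;0 -0.011 0.08 0 0 0 0.82;0 -0.011 0.08 0 0 0 0.82"}}

```text
clock: 2.82
eef_pos: [0.5099, 0.2654, 0.1542]
tool_rot: [0.867, 0.499, -0.005, -0.009]
ft_force: [-0.3, -0.6, 0.2]
grip_width: 0.0427
grasp_force: 0.0
```

```bash
cat > st.py <<'E'
from h import *
import sys
from scipy.spatial.transform import Rotation as R
def need(x,y,z,yaw):
    o=bot.get_obs();r=R.from_quat(o["tool_rot"]);a=np.radians(yaw)/2
    d=R.from_quat([np.cos(a),np.sin(a),0,0])*r.inv()
    print("pos",o["eef_pos"].round(4),"j",o["joint_pos"].round(2),"shift",((np.array([x,y,z])-o["eef_pos"])/.5).round(4),"turn",(d.as_rotvec()/(np.pi/4)).round(4))
if len(sys.argv)>4: need(*map(float,sys.argv[1:5]))
E
python3 st.py .509 .2655 .15 60
```

```text
pos [0.5099 0.2654 0.1542] j [0.47 0.44 0.08 1.23 0.02 2.57] shift [-0.0017  0.0003 -0.0083] turn [-0.0132 -0.0223  0.0031]
```

>>> {"name": "step_arm", "arguments": {"targets": "0 -0.002 0 -0.05 -0.013 -0.022 0;0 -0.002 0 -0.1 -0.013 -0.022 0;0 -0.002 0 -0.15 -0.013 -0.022 0;0 -0.002 0 -0.2 -0.013 -0.022 0;0 -0.002 0 -0.24 -0.013 -0.022 0;0 -0.002 0 -0.26 -0.013 -0.022 0;0 -0.002 0 -0.276 -0.013 -0.022 0;0 -0.002 0 -0.276 -0.013 -0.022 0;0 -0.002 0 -0.276 -0.013 -0.022 0"}}

```text
clock: 3.57
eef_pos: [0.5094, 0.2661, 0.0161]
tool_rot: [0.866, 0.5, -0.0, -0.0]
ft_force: [0.2, 0.5, -0.9]
grip_width: 0.0426
grasp_force: 0.0
```

```bash
python3 st.py .509 .2655 .016 60
```

```text
pos [0.5094 0.2661 0.0161] j [ 0.48  0.56 -0.11  0.9   0.    2.58] shift [-0.0008 -0.0012 -0.0002] turn [-0.0003 -0.0003  0.001 ]
```

>>> {"name": "step_arm", "arguments": {"targets": "-1 0 0 0 0 0 0;-1 0 0 0 0 0 0;-1 0 0 0 0 0 0;-1 0 0 0 0 0 0;-1 0 0 0 0 0 0;-1 0 0 0 0 0 0;-1 0 0 0 0 0 0"}}

```text
clock: 4.15
eef_pos: [0.5102, 0.2666, 0.0173]
tool_rot: [0.866, 0.5, 0.001, -0.0]
ft_force: [0.7, 0.2, 6.9]
grip_width: 0.0202
grasp_force: 58.9
```

>>> {"name": "step_arm", "arguments": {"targets": "-1 0 0 0.06 0 0 0;-1 0 0 0.12 0 0 0;-1 0 0 0.18 0 0 0;-1 0 0 0.24 0 0 0;-1 0 0 0.3 0 0 0;-1 0 0 0.36 0 0 0;-1 0 0 0.42 0 0 0;-1 0 0 0.42 0 0 0;-1 0 0 0.42 0 0 0"}}

```text
clock: 4.9
eef_pos: [0.5101, 0.2665, 0.2279]
tool_rot: [0.866, 0.5, 0.002, -0.0]
ft_force: [-0.5, 0.6, -1.8]
grip_width: 0.0202
grasp_force: 58.7
```

```bash
python3 - <<'E'
from h import *
b=bot.camera("wrist");cv2.imwrite("pics/w2.png",cv2.cvtColor(b,cv2.COLOR_RGB2BGR))
c=bot.camera("scene");cv2.imwrite("pics/s2.png",cv2.cvtColor(c,cv2.COLOR_RGB2BGR))
E
python3 st.py .5867 -.0787 .226 60
```

```text
pos [0.5083 0.2656 0.2246] j [0.48 0.39 0.2  1.38 0.   2.58] shift [ 0.1568 -0.6886  0.0029] turn [ 0.0012 -0.003   0.0004]
```

View pics/w2.png

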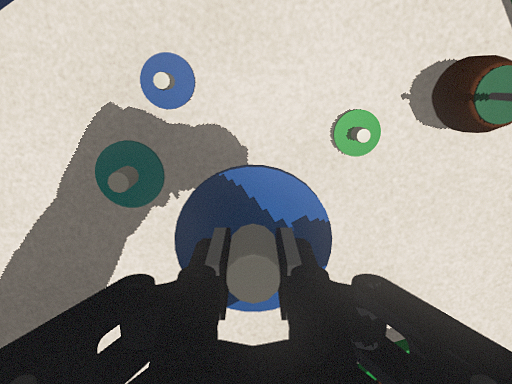

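The lid is held by its knob and looks level, with the flange centred near (253,238). Next I measure its offset from the TCP.

Run:
```python
from h import *
i=bot.camera_info("wrist");o=bot.get_obs();im=cv2.cvtColor(cv2.imread("pics/w2.png"),cv2.COLOR_BGR2HSV);H,S,V=im[...,0],im[...,1],im[...,2]
t=o["eef_pos"];print(t)
bl=blobs((H>100)&(H<125)&(S>100)&(V>30),1500)
st,c,m=max(bl,key=lambda q:q[0][4]);cn=max(cv2.findContours(m.astype(np.uint8),0,1)[0],key=len)
p0=cv2.convexHull(cn).reshape(-1,2);d=cn.reshape(-1,2)
d=d[(d[:,1]<232)]
for dz in(-.004,-.0065):
    q,r=fitc(plane(i,d,t[2]+dz));e=np.linalg.norm(plane(i,d,t[2]+dz)[:,:2]-q,axis=1)-r
    print(q.round(4),r.round(4),(q-t[:2]).round(4),e.std().round(5))
    h=plane(i,p0,t[2]+dz);print("hull",*fitc(h))
```

```text
[0.50832076 0.26559999 0.22456436]
[0.5136 0.2783] 0.0259 [0.0052 0.0127] 0.00762
hull [0.50873921 0.26733238] 0.035449541291823754
[0.5131 0.2775] 0.0263 [0.0047 0.0119] 0.00775
hull [0.50815261 0.26634672] 0.036052097618685705
```

>>> {"name": "step_arm", "arguments": {"targets": "-1 0.02 -0.07 0 0 0 0;-1 0.04 -0.14 0 0 0 0;-1 0.06 -0.21 0 0 0 0;-1 0.08 -0.28 0 0 0 0;-1 0.1 -0.35 0 0 0 0;-1 0.12 -0.42 0 0 0 0;-1 0.136 -0.49 0 0 0 0;-1 0.148 -0.56 0 0 0 0;-1 0.155 -0.63 0 0 0 0;-1 0.157 -0.689 0 0 0 0"}}

```text
clock: 5.83
eef_pos: [0.5865, -0.0809, 0.2228]
tool_rot: [0.866, 0.499, -0.002, -0.001]
ft_force: [0.5, 0.2, -1.2]
grip_width: 0.0204
grasp_force: 58.8
```

>>> {"name": "step_arm", "arguments": {"targets": "-1 0 0 -0.03 0 0 0;-1 0 0 -0.06 0 0 0;-1 0 0 -0.09 0 0 0;-1 0 0 -0.12 0 0 0;-1 0 0 -0.12 0 0 0;-1 0 0 -0.12 0 0 0;-1 0 0 -0.12 0 0 0"}}

```text
clock: 6.42
eef_pos: [0.5872, -0.0784, 0.1652]
tool_rot: [0.866, 0.5, -0.001, -0.001]
ft_force: [-0.4, 1.5, -0.6]
grip_width: 0.0201
grasp_force: 58.9
```

```bash
python3 st.py .5867 -.0787 .1145 60
python3 - <<'E'
from h import *
i=bot.camera_info("scene");t=bot.get_obs()["eef_pos"]
a=cv2.imread("pics/scene0.png");b=cv2.cvtColor(bot.camera("scene"),cv2.COLOR_RGB2BGR);cv2.imwrite("pics/s3.png",b)
x,y=proj(i,[.5867,-.0787,.12])[0].astype(int);print(x,y)
v=np.hstack([q[y-50:y+50,x-50:x+50] for q in(a,b)]);cv2.imwrite("pics/s3c.png",cv2.resize(v,None,fx=4,fy=4,interpolation=2))
print(x-50,y-50)
for n,X in(("rim",[.5867,-.0787,.105]),("flangetop",[t[0],t[1],t[2]-.0173+.013])):
    r={"rim":.033,"flangetop":.037}[n]
    X=np.array(X);P=proj(i,[X+r*np.array([np.cos(k),np.sin(k),0]) for k in np.linspace(0,6.28,60)])
    print(n,((P.min(0)-[x-50,y-50])*4).round(1),((P.max(0)-[x-50,y-50])*4).round(1))
E
```

```text
pos [ 0.5872 -0.0784  0.1652] j [-0.13  0.46  0.15  1.26 -0.    1.96] shift [-0.001  -0.0005 -0.1013] turn [-0.     -0.0027  0.0002]
222 195
172 145
rim [159.9 184.7] [250.4 249.4]
flangetop [148.3 126.2] [252.6 198.8]
```

View pics/s3c.png

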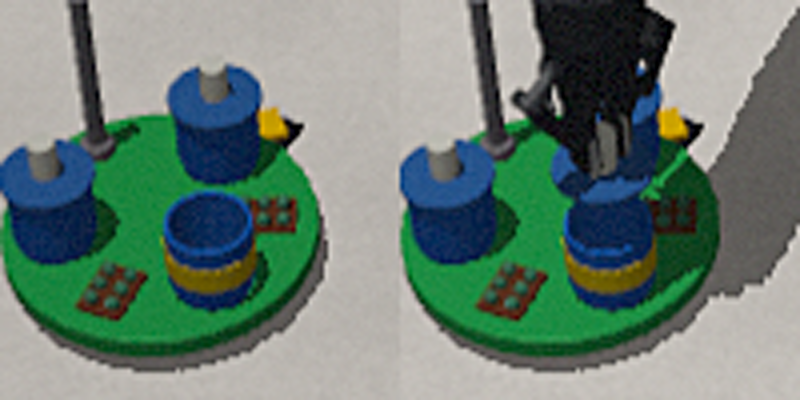

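The left crop shows the empty rim at x 162–255. The right crop shows the held lid at x 551–655, and both sit the same distance (+3 px) from prediction, so the lid is aligned over the tank. Lowering it.

>>> {"name": "step_arm", "arguments": {"targets": "-1 -0.001 0 -0.03 0 0 0;-1 -0.001 0 -0.06 0 0 0;-1 -0.001 0 -0.07 0 0 0;-1 -0.001 0 -0.08 0 0 0;-1 -0.001 0 -0.086 0 0 0;-1 -0.001 0 -0.09 0 0 0;-1 -0.001 0 -0.09 0 0 0"}}

```text
clock: 7.05
eef_pos: [0.5872, -0.0785, 0.1208]
tool_rot: [0.866, 0.5, -0.0, 0.0]
ft_force: [-0.8, -0.3, -0.4]
grip_width: 0.0196
grasp_force: 58.9
```

>>> {"name": "step_arm", "arguments": {"targets": "-1 0 0 -0.004 0 0 0;-1 0 0 -0.008 0 0 0;-1 0 0 -0.011 0 0 0;-1 0 0 -0.011 0 0 0;-1 0 0 -0.011 0 0 0"}}

```text
clock: 7.47
eef_pos: [0.5871, -0.0786, 0.115]
tool_rot: [0.866, 0.5, -0.0, -0.0]
ft_force: [0.4, -0.6, -1.4]
grip_width: 0.0202
grasp_force: 58.8
```

>>> {"name": "step_arm", "arguments": {"targets": "-1 0 0 -0.002 0 0 0;-1 0 0 -0.004 0 0 0;-1 0 0 -0.004 0 0 0;-1 0 0 -0.004 0 0 0"}}

```text
clock: 7.8
eef_pos: [0.5873, -0.0788, 0.1142]
tool_rot: [0.866, 0.5, 0.0, 0.0]
ft_force: [-1.7, 0.5, 5.3]
grip_width: 0.0202
grasp_force: 59.4
```

Contact came at the seated height, so I release and rise.

>>> {"name": "step_arm", "arguments": {"targets": "-0.2 0 0 0 0 0 0;-0.2 0 0 0 0 0 0;-0.1 0 0 0 0 0 0;0 0 0 0 0 0 0;0 0 0 0 0 0 0"}}

```text
clock: 8.22
eef_pos: [0.5868, -0.0785, 0.1127]
tool_rot: [0.866, 0.5, -0.001, -0.0]
ft_force: [0.3, -0.4, 0.4]
grip_width: 0.0429
grasp_force: 0.0
```

>>> {"name": "step_arm", "arguments": {"targets": "0 0 0 0.02 0 0 0;0 0 0 0.06 0 0 0;0 0 0 0.12 0 0 0;0 0 0 0.18 0 0 0;0 0 0 0.24 0 0 0;0 0 0 0.28 0 0 0;0 0 0 0.28 0 0 0;0 0 0 0.28 0 0 0"}}

```text
clock: 8.88
eef_pos: [0.5879, -0.0787, 0.2553]
tool_rot: [0.866, 0.5, 0.001, 0.001]
ft_force: [-0.1, -1.2, -1.1]
grip_width: 0.0428
grasp_force: 0.0
```

```bash
python3 - <<'E'
from h import *
b=cv2.cvtColor(bot.camera("wrist"),cv2.COLOR_RGB2BGR);cv2.imwrite("pics/w4.png",b)
c=cv2.cvtColor(bot.camera("scene"),cv2.COLOR_RGB2BGR)
cv2.imwrite("pics/w4b.png",np.hstack([cv2.resize(b,(400,300)),cv2.resize(c[145:245,155:288],(400,300),interpolation=2)]))
E
python3 st.py .4727 -.2118 .26 50
```

```text
pos [ 0.5864 -0.0785  0.2523] j [-0.13  0.42  0.32  1.47 -0.    1.96] shift [-0.2275 -0.2666  0.0154] turn [-0.0003 -0.0029 -0.2218]
```

View pics/w4b.png

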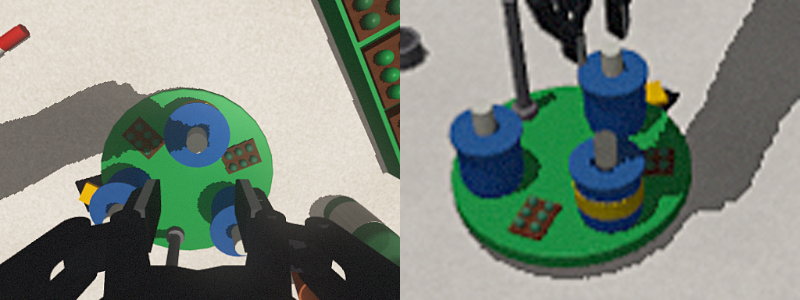

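The lid sits level on the banded tank in both views, and the mast is visible at the right. Moving above the mast.

>>> {"name": "step_arm", "arguments": {"targets": "0 -0.03 -0.033 0.02 0 0 -0.03;0 -0.06 -0.066 0.02 0 0 -0.06;0 -0.09 -0.1 0.02 0 0 -0.1;0 -0.12 -0.14 0.02 0 0 -0.14;0 -0.16 -0.18 0.02 0 0 -0.18;0 -0.19 -0.22 0.02 0 0 -0.22;0 -0.215 -0.25 0.02 0 0 -0.222;0 -0.228 -0.266 0.02 0 0 -0.222;0 -0.228 -0.266 0.02 0 0 -0.222;0 -0.228 -0.266 0.02 0 0 -0.222"}}

```text
clock: 9.82
eef_pos: [0.4727, -0.2114, 0.2622]
tool_rot: [0.906, 0.422, -0.001, -0.001]
ft_force: [1.2, 0.5, -0.3]
grip_width: 0.043
grasp_force: 0.0
```

```bash
python3 st.py .4723 -.2113 .165 50
python3 - <<'E'
from h import *
i=bot.camera_info("wrist");b=cv2.cvtColor(bot.camera("wrist"),cv2.COLOR_RGB2BGR);cv2.imwrite("pics/w5.png",b)
im=cv2.cvtColor(b,cv2.COLOR_BGR2HSV);H,S,V=im[...,0],im[...,1],im[...,2]
for st,c,m in blobs((H>18)&(H<35)&(S>120)&(V>80),15): print("yel",st,c.round(1),plane(i,c,.012).round(4))
print("mast pred",proj(i,[.4723,-.2113,.2]))
E
```

```text
pos [ 0.4727 -0.2114  0.2622] j [-0.42  0.27  0.12  1.43  0.    1.85] shift [-0.0008  0.0002 -0.1945] turn [-0.0015 -0.0025  0.0011]
yel [114 110  33  38 647] [128.4 129.2] [[ 0.3802 -0.0994  0.012 ]]
mast pred [[252.25375273 203.74632627]]
```

View pics/w5.png

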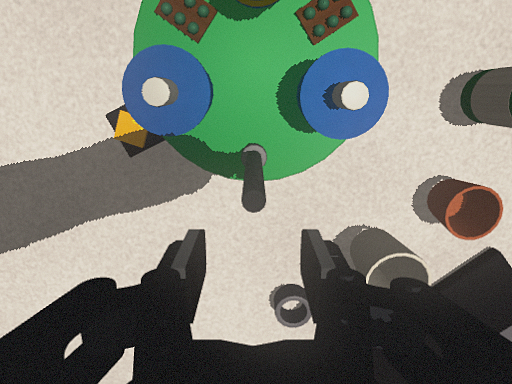

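The mast top is at (253,201), matching the prediction, and it is centred between the fingers. The pointer tongue's end is near (120,136). Descending and gripping the mast.

>>> {"name": "step_arm", "arguments": {"targets": "0 0 0 -0.04 0 0 0;0 0 0 -0.08 0 0 0;0 0 0 -0.12 0 0 0;0 0 0 -0.16 0 0 0;0 0 0 -0.19 0 0 0;0 0 0 -0.204 0 0 0;0 0 0 -0.204 0 0 0;0 0 0 -0.204 0 0 0"}}

```text
clock: 10.53
eef_pos: [0.4735, -0.2109, 0.1611]
tool_rot: [0.906, 0.423, -0.0, -0.0]
ft_force: [0.9, -0.5, 0.1]
grip_width: 0.0429
grasp_force: 0.0
```

>>> {"name": "step_arm", "arguments": {"targets": "-1 0 0 0 0 0 0;-1 0 0 0 0 0 0;-1 0 0 0 0 0 0;-1 0 0 0 0 0 0;-1 0 0 0 0 0 0;-1 0 0 0 0 0 0;-1 0 0 0 0 0 0"}}

```text
clock: 11.12
eef_pos: [0.4739, -0.2118, 0.1624]
tool_rot: [0.906, 0.423, 0.001, 0.001]
ft_force: [0.7, 1.2, 5.8]
grip_width: 0.0145
grasp_force: 58.7
```

```bash
cat > arc.py <<'E'
from h import *
import sys
# plan the next arc call: shifts for mast circle, from the current measured pose
C=np.array([.5343,-.1392]);o=bot.get_obs();t=o["eef_pos"];a=np.degrees(np.arctan2(*(t[:2]-C)[::-1]));r=np.linalg.norm(t[:2]-C)
q=o["tool_rot"];print("angle",a.round(2),"r",r.round(4),"yaw",np.degrees(2*np.arctan2(q[1],q[0])).round(2),"j",o["joint_pos"].round(2),"F",o["ft_force"].round(1))
if len(sys.argv)>1:
    for k in map(float,sys.argv[1:]):
        b=np.radians(a+k);s=(C+r*np.array([np.cos(b),np.sin(b)])-t[:2])/.5
        print(k,s.round(4),"wz",(k/45).__round__(4))
E
python3 arc.py 2 4 6 8 10 12 14 16 18 20
```

```text
angle -129.78 r 0.0945 yaw 50.0 j [-0.42  0.32 -0.08  1.18  0.    1.85] F [0.7 1.2 5.8]
2.0 [ 0.0051 -0.0041] wz 0.0444
4.0 [ 0.0104 -0.0081] wz 0.0889
6.0 [ 0.0158 -0.0118] wz 0.1333
8.0 [ 0.0214 -0.0154] wz 0.1778
10.0 [ 0.027  -0.0188] wz 0.2222
12.0 [ 0.0328 -0.022 ] wz 0.2667
14.0 [ 0.0387 -0.0249] wz 0.3111
16.0 [ 0.0447 -0.0277] wz 0.3556
18.0 [ 0.0508 -0.0302] wz 0.4
20.0 [ 0.0569 -0.0326] wz 0.4444
```

>>> {"name": "step_arm", "arguments": {"targets": "-1 0.0025 -0.002 0 0 0 0.022;-1 0.0075 -0.006 0 0 0 0.066;-1 0.0131 -0.01 0 0 0 0.111;-1 0.0186 -0.0136 0 0 0 0.156;-1 0.0242 -0.0171 0 0 0 0.2;-1 0.03 -0.0204 0 0 0 0.245;-1 0.0387 -0.0249 0 0 0 0.311;-1 0.0447 -0.0277 0 0 0 0.356;-1 0.0508 -0.0302 0 0 0 0.4;-1 0.0569 -0.0326 0 0 0 0.444"}}

```text
clock: 11.95
eef_pos: [0.5022, -0.2285, 0.1624]
tool_rot: [0.819, 0.574, 0.0, 0.001]
ft_force: [-0.1, 0.7, 5.9]
grip_width: 0.0147
grasp_force: 58.8
```

```bash
python3 arc.py 3 6 9 12 15 18 21 24 27 30
```

```text
angle -109.78 r 0.0949 yaw 70.04 j [-0.43  0.38  0.01  1.2  -0.    1.49] F [-0.1  0.7  5.9]
3.0 [ 0.0094 -0.0031] wz 0.0667
6.0 [ 0.019  -0.0057] wz 0.1333
9.0 [ 0.0287 -0.0079] wz 0.2
12.0 [ 0.0385 -0.0095] wz 0.2667
15.0 [ 0.0484 -0.0105] wz 0.3333
18.0 [ 0.0584 -0.0111] wz 0.4
21.0 [ 0.0683 -0.0112] wz 0.4667
24.0 [ 0.0782 -0.0107] wz 0.5333
27.0 [ 0.0881 -0.0097] wz 0.6
30.0 [ 0.0979 -0.0082] wz 0.6667
```

Run:
```python
import numpy as np
for a0 in(-109.78,-89.78,-69.78,-49.78):
    e=lambda d:.0948*np.array([np.cos(np.radians(d)),np.sin(np.radians(d))])
    print(a0,"; ".join("%.4f %.4f"%tuple((e(a0+k)-e(a0))/.5) for k in range(2,21,2)))
```

```text
-109.78 0.0063 -0.0021; 0.0126 -0.0040; 0.0190 -0.0057; 0.0255 -0.0072; 0.0320 -0.0084; 0.0385 -0.0094; 0.0451 -0.0102; 0.0517 -0.0108; 0.0583 -0.0111; 0.0649 -0.0112
-89.78 0.0066 0.0001; 0.0132 0.0005; 0.0198 0.0011; 0.0264 0.0019; 0.0329 0.0030; 0.0394 0.0043; 0.0458 0.0058; 0.0522 0.0075; 0.0586 0.0095; 0.0648 0.0117
-69.78 0.0062 0.0024; 0.0123 0.0050; 0.0182 0.0078; 0.0241 0.0109; 0.0299 0.0141; 0.0356 0.0175; 0.0411 0.0211; 0.0465 0.0250; 0.0518 0.0290; 0.0569 0.0331
-49.78 0.0050 0.0044; 0.0098 0.0089; 0.0145 0.0136; 0.0190 0.0184; 0.0233 0.0235; 0.0274 0.0286; 0.0314 0.0339; 0.0352 0.0394; 0.0387 0.0449; 0.0421 0.0506
```

>>> {"name": "step_arm", "arguments": {"targets": "-1 0.0063 -0.0021 0 0 0 0.0444;-1 0.0126 -0.004 0 0 0 0.0889;-1 0.019 -0.0057 0 0 0 0.1333;-1 0.0255 -0.0072 0 0 0 0.1778;-1 0.032 -0.0084 0 0 0 0.2222;-1 0.0385 -0.0094 0 0 0 0.2667;-1 0.0451 -0.0102 0 0 0 0.3111;-1 0.0517 -0.0108 0 0 0 0.3556;-1 0.0583 -0.0111 0 0 0 0.4;-1 0.0649 -0.0112 0 0 0 0.4444"}}

```text
clock: 12.78
eef_pos: [0.5346, -0.2347, 0.1624]
tool_rot: [0.707, 0.707, -0.0, 0.002]
ft_force: [-0.9, -1.9, 3.7]
grip_width: 0.0144
grasp_force: 58.7
```

>>> {"name": "step_arm", "arguments": {"targets": "-1 0.0066 0.0001 0 0 0 0.0444;-1 0.0132 0.0005 0 0 0 0.0889;-1 0.0198 0.0011 0 0 0 0.1333;-1 0.0264 0.0019 0 0 0 0.1778;-1 0.0329 0.003 0 0 0 0.2222;-1 0.0394 0.0043 0 0 0 0.2667;-1 0.0458 0.0058 0 0 0 0.3111;-1 0.0522 0.0075 0 0 0 0.3556;-1 0.0586 0.0095 0 0 0 0.4;-1 0.0648 0.0117 0 0 0 0.4444"}}

```text
clock: 13.62
eef_pos: [0.5673, -0.2294, 0.1624]
tool_rot: [0.574, 0.819, -0.001, 0.002]
ft_force: [0.5, -3.4, 3.5]
grip_width: 0.0146
grasp_force: 58.6
```

>>> {"name": "step_arm", "arguments": {"targets": "-1 0.0062 0.0024 0 0 0 0.0444;-1 0.0123 0.005 0 0 0 0.0889;-1 0.0182 0.0078 0 0 0 0.1333;-1 0.0241 0.0109 0 0 0 0.1778;-1 0.0299 0.0141 0 0 0 0.2222;-1 0.0356 0.0175 0 0 0 0.2667;-1 0.0411 0.0211 0 0 0 0.3111;-1 0.0465 0.025 0 0 0 0.3556;-1 0.0518 0.029 0 0 0 0.4;-1 0.0569 0.0331 0 0 0 0.4444"}}

```text
clock: 14.45
eef_pos: [0.5964, -0.2132, 0.1624]
tool_rot: [0.423, 0.906, -0.001, 0.003]
ft_force: [3.5, -4.0, 2.3]
grip_width: 0.0146
grasp_force: 58.5
```

```bash
python3 arc.py 2 4 6 8 10 12 14 16 18 20
python3 - <<'E'
from h import *
i=bot.camera_info("top");b=cv2.cvtColor(bot.camera("top"),cv2.COLOR_RGB2BGR);cv2.imwrite("pics/t6.png",b)
cv2.imwrite("pics/t6c.png",cv2.resize(b[150:285,250:400],None,fx=4,fy=4,interpolation=2))
im=cv2.cvtColor(b,cv2.COLOR_BGR2HSV);H,S,V=im[...,0],im[...,1],im[...,2]
for st,c,m in blobs((H>18)&(H<35)&(S>120)&(V>60),15):
    if c[0]>200:print("yel",st,c.round(1),plane(i,c,.012).round(4))
E
```

```text
angle -49.99 r 0.0966 yaw 129.98 j [-0.34  0.54  0.26  1.29 -0.    0.53] F [ 3.5 -4.   2.3]
2.0 [0.0051 0.0044] wz 0.0444
4.0 [0.01  0.009] wz 0.0889
6.0 [0.0148 0.0138] wz 0.1333
8.0 [0.0194 0.0187] wz 0.1778
10.0 [0.0238 0.0238] wz 0.2222
12.0 [0.0281 0.0291] wz 0.2667
14.0 [0.0321 0.0344] wz 0.3111
16.0 [0.036 0.04 ] wz 0.3556
18.0 [0.0397 0.0456] wz 0.4
20.0 [0.0431 0.0514] wz 0.4444
yel [289 247  16  20 152] [296.6 256.9] [[ 0.385 -0.103  0.012]]
```

View pics/t6c.png

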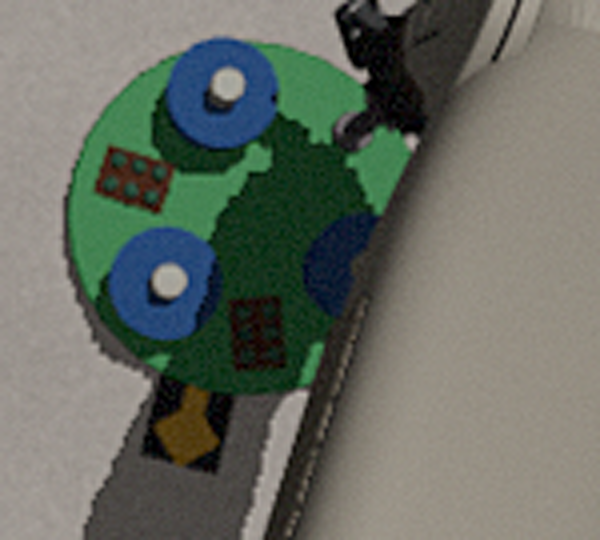

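The top crop shows the pointer tongue clear, with its outer end at about (142,455)–(218,472), and the marked tank's lid swinging toward it. I compute the pointer direction.

Run:
```python
from h import *
i=bot.camera_info("top");b=cv2.imread("pics/t6.png")
f=lambda P:plane(i,[(250+(x+.5)/4-.5,150+(y+.5)/4-.5) for x,y in P],.012)[:,:2]
L=f([(158,378),(142,455),(234,397),(218,472)])
for a,e in((0,1),(2,3)):print("edge dir",np.degrees(np.arctan2(*(L[e]-L[a])[::-1])))
mid=(L[1]+L[3])/2;print("mid",mid,"width",np.linalg.norm(L[1]-L[3]))
im=cv2.cvtColor(b,cv2.COLOR_BGR2HSV);H,S,V=im[...,0],im[...,1],im[...,2]
m=[q for q in blobs((H>15)&(H<38)&(S>110)&(V>50),15) if 280<q[1][0]<310][0][2]
ys,xs=np.nonzero(m);p=plane(i,np.c_[xs,ys],.012)[:,:2]
u,s,v=np.linalg.svd(p-p.mean(0));print("yellow",p.mean(0),"pca",np.degrees(np.arctan2(v[0,1],v[0,0])))
for A in([.5343,-.1392],[.5356,-.1407],[.534,-.1391]):
    for q in(mid,p.mean(0)):
        d=q-A;print(A,np.degrees(np.arctan2(d[1],d[0])).round(2),np.linalg.norm(d).round(4))
for st,c,m in blobs((H>100)&(H<122)&(S>120)&(V>25),200):
    if 250<c[0]<330:
        cn=cv2.findContours(m.astype(np.uint8),0,1)[0];q,r=fitc(plane(i,cv2.convexHull(max(cn,key=len)).reshape(-1,2),.1075));d=q-[.5343,-.1392];print("lid",q.round(4),r.round(4),np.degrees(np.arctan2(d[1],d[0])),np.linalg.norm(d))
```

```text
edge dir 168.64624158433392
edge dir 168.0278914497411
mid [ 0.36107236 -0.09769369] width 0.05456060227155711
yellow [ 0.38517467 -0.1027911 ] pca 167.2779469206507
[0.5343, -0.1392] 166.53 0.1781
[0.5343, -0.1392] 166.28 0.1535
[0.5356, -0.1407] 166.16 0.1797
[0.5356, -0.1407] 165.86 0.1551
[0.534, -0.1391] 166.53 0.1778
[0.534, -0.1391] 166.29 0.1532
lid [ 0.6094 -0.1158] 0.0368 17.33654864906775 0.07868084982853207
lid [ 0.4841 -0.0793] 0.0365 129.98933034565897 0.07816949935740568
```

>>> {"name": "step_arm", "arguments": {"targets": "-1 0.0051 0.0044 0 0 0 0.0444;-1 0.01 0.009 0 0 0 0.0889;-1 0.0148 0.0138 0 0 0 0.1333;-1 0.0194 0.0187 0 0 0 0.1778;-1 0.0238 0.0238 0 0 0 0.2222;-1 0.0281 0.0291 0 0 0 0.2667;-1 0.0321 0.0344 0 0 0 0.3111;-1 0.036 0.04 0 0 0 0.3556;-1 0.0397 0.0456 0 0 0 0.4;-1 0.0431 0.0514 0 0 0 0.4444"}}

```text
clock: 15.33
eef_pos: [0.6184, -0.1875, 0.1625]
tool_rot: [0.259, 0.966, -0.002, 0.003]
ft_force: [3.9, -4.8, 2.0]
grip_width: 0.0146
grasp_force: 58.6
```

```bash
python3 arc.py 2 4 6 8 10 12 14 15 16 17
```

```text
angle -29.88 r 0.097 yaw 149.99 j [-0.29  0.56  0.31  1.31 -0.    0.23] F [ 3.9 -4.8  2. ]
2.0 [0.0033 0.0059] wz 0.0444
4.0 [0.0063 0.012 ] wz 0.0889
6.0 [0.0092 0.0181] wz 0.1333
8.0 [0.0118 0.0244] wz 0.1778
10.0 [0.0142 0.0307] wz 0.2222
12.0 [0.0164 0.0371] wz 0.2667
14.0 [0.0184 0.0436] wz 0.3111
15.0 [0.0193 0.0468] wz 0.3333
16.0 [0.0201 0.0501] wz 0.3556
17.0 [0.0209 0.0534] wz 0.3778
```

>>> {"name": "step_arm", "arguments": {"targets": "-1 0.0033 0.0059 0 0 0 0.0444;-1 0.0063 0.012 0 0 0 0.0889;-1 0.0092 0.0181 0 0 0 0.1333;-1 0.0118 0.0244 0 0 0 0.1778;-1 0.0142 0.0307 0 0 0 0.2222;-1 0.0164 0.0371 0 0 0 0.2667;-1 0.0184 0.0436 0 0 0 0.3111;-1 0.0193 0.0468 0 0 0 0.3333;-1 0.0193 0.0468 0 0 0 0.3333;-1 0.0193 0.0468 0 0 0 0.3333"}}

```text
clock: 16.17
eef_pos: [0.6284, -0.1635, 0.1625]
tool_rot: [0.131, 0.991, -0.002, 0.003]
ft_force: [5.2, -3.1, 2.4]
grip_width: 0.0148
grasp_force: 58.6
```

```bash
cat > meas.py <<'E'
from h import *
import sys
for cam in("top","scene"):
    i=bot.camera_info(cam);b=cv2.cvtColor(bot.camera(cam),cv2.COLOR_RGB2BGR);cv2.imwrite(f"pics/{cam}_{sys.argv[1]}.png",b)
    if cam=="scene":continue
    im=cv2.cvtColor(b,cv2.COLOR_BGR2HSV);H,S,V=im[...,0],im[...,1],im[...,2]
    for st,c,m in blobs((H>100)&(H<122)&(S>120)&(V>25),200):
        if 250<c[0]<370:
            cn=cv2.findContours(m.astype(np.uint8),0,1)[0];q,r=fitc(plane(i,cv2.convexHull(max(cn,key=len)).reshape(-1,2),.1075));d=q-[.5343,-.1392];print("lid",c.round(1),q.round(4),r.round(4),np.degrees(np.arctan2(d[1],d[0])),np.linalg.norm(d))
    for st,c,m in blobs((H>15)&(H<38)&(S>110)&(V>50),15):
        if 280<c[0]<310: print("yel",st,plane(i,c,.012))
    cv2.imwrite(f"pics/{cam}_{sys.argv[1]}c.png",cv2.resize(b[150:285,250:400],None,fx=4,fy=4,interpolation=2))
E
python3 arc.py 1 2 3; python3 meas.py 7
```

```text
angle -14.46 r 0.0972 yaw 164.95 j [-0.25  0.57  0.32  1.31 -0.    0.01] F [ 5.2 -3.1  2.4]
1.0 [0.0008 0.0033] wz 0.0222
2.0 [0.0016 0.0066] wz 0.0444
3.0 [0.0023 0.0099] wz 0.0667
lid [289.4 183.4] [ 0.5818 -0.0752] 0.0362 53.42371881921443 0.07970904946780887
yel [289 246  10  20  85] [[ 0.38779285 -0.09518564  0.012     ]]
```

View pics/top_7c.png

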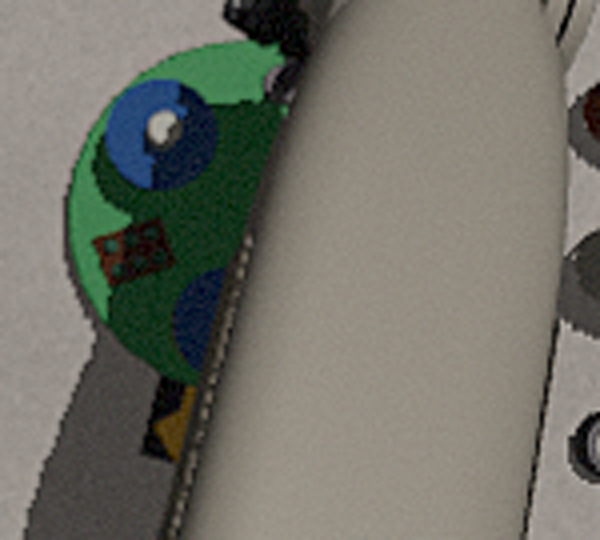

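The top crop shows the plain lid at 53.4°, which puts the marked tank at about 165.2°. The pointer is near 166.6°. I add 1.5°, keeping a slight outward bias.

>>> {"name": "step_arm", "arguments": {"targets": "-1 0.0006 0.0017 0 0 0 0.011;-1 0.0012 0.0033 0 0 0 0.022;-1 0.0017 0.005 0 0 0 0.033;-1 0.0017 0.005 0 0 0 0.033;-1 0.0017 0.005 0 0 0 0.033;-1 0.0017 0.005 0 0 0 0.033"}}

```text
clock: 16.77
eef_pos: [0.629, -0.1612, 0.1625]
tool_rot: [0.118, 0.993, -0.002, 0.003]
ft_force: [4.7, -3.6, 2.6]
grip_width: 0.0144
grasp_force: 58.6
```

```bash
python3 arc.py; python3 meas.py 8
python3 - <<'E'
from h import *
i=bot.camera_info("scene");b=cv2.imread("pics/scene_8.png");im=cv2.cvtColor(b,cv2.COLOR_BGR2HSV);H,S,V=im[...,0],im[...,1],im[...,2]
C=np.array([.5343,-.1392])
for k in(166.5,54.5,278.5):
    print(k,proj(i,np.r_[C+.08*np.array([np.cos(np.radians(k)),np.sin(np.radians(k))]),.11])[0].round(1))
for st,c,m in blobs((H>15)&(H<38)&(S>110)&(V>50),5):
    if 150<c[0]<290: print("yel",st,plane(i,c,.012).round(4))
print(proj(i,[.361,-.0977,.012]),proj(i,[.5343-.182*.9724,-.1392+.182*.2334,.012]))
x0,y0=150,130
s=np.hstack([q[y0:y0+110,x0:x0+110] for q in(b,cv2.imread("pics/scene0.png"))]);cv2.imwrite("pics/s8c.png",cv2.resize(s,(800,400),interpolation=2))
E
```

```text
angle -13.05 r 0.0972 yaw 166.43 j [-0.25  0.57  0.32  1.31 -0.   -0.01] F [ 4.7 -3.6  2.6]
lid [288.9 184.1] [ 0.5802 -0.0744] 0.0362 54.70901114215225 0.07941082171716447
yel [289 246   9  18  61] [[ 0.38772789 -0.09310256  0.012     ]]
166.5 [222.8 166.6]
54.5 [225.3 196.8]
278.5 [183.2 180.8]
yel [213 172  31  14 164] [[ 0.4067 -0.1198  0.012 ]]
yel [178 274   3   3   6] [[ 0.8119 -0.1443  0.012 ]]
yel [153 278   5  10  12] [[ 0.855  -0.1992  0.012 ]]
yel [218 283   3   4   5] [[ 0.8142 -0.0256  0.012 ]]
yel [277 295   3   3   5] [[0.8113 0.1379 0.012 ]]
yel [287 297   4   2   5] [[0.8097 0.1659 0.012 ]]
[[239.55105331 170.98687923]] [[240.13081302 170.31803331]]
```

View pics/s8c.png

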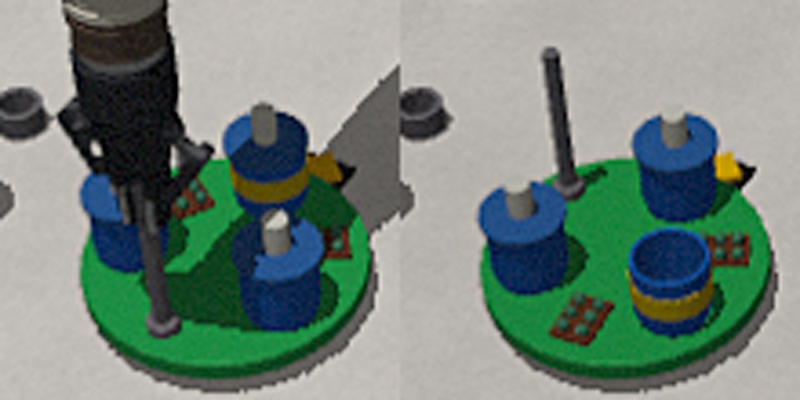

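The scene crop shows the lidded, banded tank lined up with the pointer, lid level and mast held. The tank reads about 166.7° (top camera) or 165.6° (hand turn), against the pointer's 166.4°. I settle, then hand in.

>>> {"name": "step_arm", "arguments": {"targets": "-1 0 0 0 0 0 0;-1 0 0 0 0 0 0;-1 0 0 0 0 0 0;-1 0 0 0 0 0 0;-1 0 0 0 0 0 0;-1 0 0 0 0 0 0;-1 0 0 0 0 0 0;-1 0 0 0 0 0 0"}}

```text
clock: 17.53
eef_pos: [0.629, -0.1612, 0.1625]
tool_rot: [0.118, 0.993, -0.002, 0.003]
ft_force: [4.8, -3.8, 2.2]
grip_width: 0.0145
grasp_force: 58.6
```

```bash
python3 arc.py; python3 -c "
from workcell import bot
print(abs(bot.get_obs()['joint_vel']).max());print(bot.job_done())"
```

```text
angle -13.06 r 0.0972 yaw 166.43 j [-0.25  0.57  0.32  1.31 -0.   -0.01] F [ 4.8 -3.8  2.2]
0.0018330823957934017
the job is handed in; nothing more can be done
None
```

The job is handed in: the lid is seated level on the yellow-banded tank and released, and the turntable is held still by its mast with that tank within about 1° of the pointer by my measurements (17.5 s on the clock; no verdict was returned).

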